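# Find the heavy canister by feel and shut it in the rack

### The arm

A 7-joint arm with a two-finger parallel gripper is mounted at the origin on the work surface. World frame = base frame: x ahead of the robot, y to its left, z up, the work surface at z = 0. Lengths are in m, angles in rad, forces in N, time in s.
With the tool pointing down it reaches from about 0.35 to 0.9 m from the base axis. Payload 8.1 kg.
Tool frame: the origin (TCP) lies at the very end of the fingers, on their centre line; the grasp point (between the pads) lies behind it (tcp_to_grasp is the z of the grasp point in the tool frame, in m); z points along the fingers, y is the direction in which the jaws open and shut (so a half turn about z gives the same grasp; the last joint's range is limited). The gripper opens to 85 mm and grips with 20 to 120 N. Pads are 22 mm wide; open, the fingers measure 114 mm over their backs; the gripper's body (76 mm by 85 mm) begins 54 mm behind the grasp point. The pads swing forward as they close: fully open they stand 13 mm farther back than shut.
Start: joints at [1.13, 0.434, 0.025, 1.573, -0.012, 1.134, -0.075], TCP at [0.207, -0.59, 0.231] pointing down, gripper open.
Joint ranges: [-2.62, 2.62], [-0.44, 2.09], [-1.27, 1.32], [0.08, 2.57], [-1.32, 4.46], [0.12, 2], [-2.74, 2.74]. Speed limits (rad/s): [2.22, 2.22, 3.01, 3.01, 3.14, 3.14, 3.14].

### API

Orientations are given as a unit quaternion [w, x, y, z].
In Python, from plant import * gives the robot as it stands.
- The arm moves only by the tool move_arm, never from a script. Its argument "series" is a list of rows, each a list of 7 numbers: the shift along the tool's x, y, z in units of 30 mm (1.0 is 30 mm), then the turn, a rotation vector about the tool's x, y, z in units of 6 degrees (1.0 is 6 degrees), then the opening in per cent of the stroke, from 0 (shut) to 100 (fully open). In form: [[tx, ty, tz, ax, ay, az, claw], ...]. A call has 1 to 10 rows; each row shifts and turns the commanded pose from where the row before left it, along the tool's axes as they then stand; what a row does not reach is not made up. A row lasts 1/8 s, in which the tool goes at most 62.5 mm and 10.7 degrees, less where a joint would pass 70% of its speed; a pose out of reach is approached as far as the arm can. A call is refused whole if a number of a shift passes 1 or a number of a turn 1, either way. A call with a gripper value outside its range is refused whole. The fingers move at their own pace and stop on an object; "force" is the grip in N (left out, the last holds). Time passes only in rows, so rows that do not move let the fingers close. It gives the time, the measured TCP pose, the force and the opening at its end, in the units of the state.
- observe(): the state, without advancing time (a new reading comes with each control period).
- camera(name): name is "scene" or "top" or "wrist"; returns the picture (420x560x3 uint8, blue, green, red); there is no depth.
- calibration(name): a dict with "vfov" (degrees; the focal length in pixels is half the picture's height over the tangent of half this angle, whatever the lens; pixels are square), "cx", "cy" (the principal point, pixels), "rvec" (rotation vector, rad) and "tvec" (3), from world to camera coordinates, as OpenCV has them. Camera axes: x right, y down, z forward; pixel columns grow to the right and rows downward; lengths in m; the calibration is good to about 2 mm. A picture is of the moment at which its call begins: read the wrist's pose just before it. calibration takes no time and is no camera call; for the wrist camera it gives the pose at the moment of the call.
- close_job(): hands the job in, once; it reports no verdict.
Trained networks look in the newest picture that a camera, given by its name, has taken for a name from the list of things; names that differ only in an ending like _2 or _b are one class to them, and where a whole thing is asked for, a point or a joint stands for the part that bears it (a point fixed in the world has none). Each returns a list of dicts, best first, with "p" (0 to 1); they miss things now and then, are a little off and sometimes report something else, mostly with a low value. They report only what shows in the picture. A call takes as long as a camera call. They do not tell look-alikes from the thing itself.
- recognise(camera, query): "box" ([left, top, right, bottom] in pixels, round what is visible of it).
- silhouettes(camera, query): "pixels" (420x560 bool, what is visible of it) and "box" ([left, top, right, bottom] in pixels, round what is visible of it).
- pinpoint(camera, query): "position" ([row, column] in pixels: a listed point, or the origin of a listed thing).
The state is a dict: "time_s": time; "qpos": joint angles; "joint_vel": joint speeds; "effort": joint torques, N m; "tool_pos": TCP position; "eef_rot": TCP orientation; "ft_force": force on the tool from outside, world axes, zero at the start; "wrist_torque": the same for the moment, N m; "finger_gap": opening from 0.0 (shut) to 1.0 (fully open).
Only numpy, scipy, OpenCV 4.12 (cv2) and the standard library are available. Lean on these libraries where they do the work, as an engineer would, in place of code of your own. Each camera call takes 0.05 s, during which the arm holds its last target. There are 200 camera calls.

### The job

One of the three identical canisters holds the heavy steel pressing weight: lift them to feel which one it is, and set it gently upright on the floor of the empty bay of the white rack. Then slide the rack's orange door across in front of it until it meets its stop. The two light canisters stay standing upright on the counter, no canister may be tipped over or dropped, and everything else stays where it is.

Things in the scene. Friction and masses are not known exactly. Their poses are not given: they have to be found in the camera images.
- canister_a: closed metal canister with a brown wooden lid that stays on: 58 mm diameter, lid top 100 mm above its foot, then a knob 22 mm wide, 12 mm high. The three look alike; any one of them holds the steel weight (0.65 to 0.78 kg in all), the other two only a wooden plug (0.23 to 0.26 kg in all). Origin: centre of the foot, z up
- canister_b: closed metal canister with a brown wooden lid that stays on: 58 mm diameter, lid top 100 mm above its foot, then a knob 22 mm wide, 12 mm high. The three look alike; any one of them holds the steel weight (0.65 to 0.78 kg in all), the other two only a wooden plug (0.23 to 0.26 kg in all). Origin: centre of the foot, z up
- canister_c: closed metal canister with a brown wooden lid that stays on: 58 mm diameter, lid top 100 mm above its foot, then a knob 22 mm wide, 12 mm high. The three look alike; any one of them holds the steel weight (0.65 to 0.78 kg in all), the other two only a wooden plug (0.23 to 0.26 kg in all). Origin: centre of the foot, z up
- rack: white rack fixed to the counter, 140 mm deep (x), 372 mm wide (y), two bays open above, walls 55 mm high, 6 mm thick, floor 12 mm above the counter. The +y bay holds fixed spice jars (69 mm high); the -y bay is empty, its front (-x, facing the robot) to be shut by the door. Origin: centre of the underside; x points away from the front, y along the door track
- bay (a point): centre of the floor of the rack's empty bay; axes as the rack's. The bay is free for 110 mm along x and 177 mm along y
- door (a joint): opening of the orange sliding door in m: 0 is fully closed against its stop, growing as it slides along the rack's +y, at most 0.172. It glides with about 1.5 N of friction and stays where it is left. Door panel 180 mm wide, 6 mm thick, top edge 60 mm above the counter
- door_grip (a point): middle of the black upright grip that stands on the door's top edge, 69 mm in front (-x) of the bay's centre line: 16 mm thick along the sliding direction, 22 mm across, its top 105 mm above the counter (20 mm above this point); moves with the door; axes as the rack's
- bowl: bystander: blue plastic bowl, 150 mm across, 60 mm high; origin under its centre
- egg_cup: bystander: white ceramic egg cup, 50 mm across, 64 mm high; origin under its centre
- rolled_mat: bystander: red silicone baking mat rolled tight, 300 mm long along its x, 52 mm thick; origin under its middle
- pastry_wheel: bystander: beech pastry wheel lying flat, about 175 mm long along its x, 26 mm high; origin near its middle, on the counter
- spatula: bystander: spatula lying along its x, 240 mm long; origin under its middle
- jar: bystander: closed jar, 64 mm diameter, 90 mm high; origin under its centre
There are look-alikes about, which are no part of the job. What is shaped like the canister_a but blue or purple is not meant.

How it is judged:
By the outcome, as a careful person would: the job done as asked, in the order asked, and still so for the second after the job is handed in, with the robot touching nothing.
It also fails if it takes over 67 s, if anything falls off the work surface, if the arm or the gripper's body presses on something with over 40 N, if the wrist force passes 120 N, or if a joint passes its speed limit or range.

## Working session

There is one attempt and no reset: what is moved stays moved. The work goes in short steps, Python scripts to look and compute and a tool call to move; the robot and the scene stay as the last step left them, time stands still between calls to the robot, and variables do not carry over. Pictures are saved under pics/ and viewed, about 8 in all and at most 12, crops included, and the job is handed in when it is done.

Besides the shell and the picture viewer there is one more tool, called after "Emit:" as name(argument=value, ...) on one line, values as JSON. move_arm: Moves the arm, as the interface text tells. Its arguments: {"type":"object","properties":{"series":{"type":"array"},"force":{"type":"number"}},"required":["series"]}

```bash
mkdir -p pics; ls; python3 - <<'E'
from plant import *
import cv2,numpy as np
s=observe();print({k:np.round(v,3).tolist() for k,v in s.items()})
a=camera("top");b=camera("scene");cv2.imwrite("pics/top.png",a);cv2.imwrite("pics/scene.png",b)
print(a.shape)
for c in("top","scene"):
  print(c,calibration(c))
  for q in("canister_a","rack","door_grip","bay","jar"):
    try:
      print(c,q,[(np.round(d["p"],2),np.round(d["box"]).tolist()) for d in recognise(c,q)] if q!="bay" else "")
      print("  pin",[(np.round(d["p"],2),np.round(d["position"]).tolist()) for d in pinpoint(c,q)])
    except Exception as e: print(q,e)
E
```

```text
pics
{'time_s': 0.0, 'qpos': [1.13, 0.435, 0.025, 1.574, -0.012, 1.134, -0.075], 'joint_vel': [-0.001, 0.001, 0.0, 0.001, -0.001, -0.001, -0.001], 'effort': [-0.0, -67.046, 1.026, -31.621, 0.016, 0.013, -0.0], 'tool_pos': [0.207, -0.589, 0.231], 'eef_rot': [-0.001, 0.986, 0.168, -0.0], 'ft_force': [-0.016, -0.353, -0.008], 'wrist_torque': [-0.012, -0.034, 0.013], 'finger_gap': 0.999}
(420, 560, 3)
top {'vfov': 56.04048778858333, 'cx': 275.76246456514764, 'cy': 216.10434415512032, 'rvec': array([ 2.15365503, -2.21705743,  0.07598282]), 'tvec': array([0.00353762, 0.59201921, 1.29839615])}
top canister_a [(np.float64(0.91), [340.0, 233.0, 361.0, 249.0]), (np.float64(0.82), [371.0, 227.0, 396.0, 250.0]), (np.float64(0.71), [299.0, 222.0, 318.0, 240.0]), (np.float64(0.7), [310.0, 178.0, 331.0, 200.0]), (np.float64(0.58), [311.0, 255.0, 332.0, 271.0])]
  pin [(np.float64(0.89), [194.0, 318.0]), (np.float64(0.8), [263.0, 317.0]), (np.float64(0.6), [236.0, 380.0]), (np.float64(0.59), [231.0, 306.0]), (np.float64(0.55), [241.0, 344.0])]
top rack [(np.float64(0.92), [164.0, 194.0, 281.0, 259.0
[... 940 characters left out ...]
0])]
  pin [(np.float64(0.96), [163.0, 240.0]), (np.float64(0.71), [178.0, 256.0]), (np.float64(0.69), [189.0, 287.0]), (np.float64(0.69), [216.0, 231.0]), (np.float64(0.67), [306.0, 432.0]), (np.float64(0.61), [203.0, 267.0])]
scene rack [(np.float64(0.75), [270.0, 204.0, 360.0, 316.0])]
  pin [(np.float64(0.56), [258.0, 310.0])]
scene door_grip [(np.float64(0.72), [318.0, 233.0, 350.0, 278.0]), (np.float64(0.62), [228.0, 136.0, 250.0, 168.0]), (np.float64(0.19), [215.0, 118.0, 245.0, 151.0])]
  pin [(np.float64(0.66), [249.0, 332.0])]
scene bay 
  pin [(np.float64(0.61), [239.0, 295.0])]
scene jar [(np.float64(0.97), [422.0, 280.0, 449.0, 316.0])]
  pin [(np.float64(0.66), [305.0, 428.0])]
```

```bash
cat > h.py <<'E'
from plant import *
import cv2,numpy as np
def proj(c,P,cal=None):
  k=cal or calibration(c);f=210/np.tan(np.radians(k["vfov"]/2))
  K=np.array([[f,0,k["cx"]],[0,f,k["cy"]],[0,0,1]])
  return cv2.projectPoints(np.float64(P).reshape(-1,3),np.float64(k["rvec"]),np.float64(k["tvec"]),K,None)[0].reshape(-1,2)
def ray(c,row,col,z,cal=None):
  k=cal or calibration(c);f=210/np.tan(np.radians(k["vfov"]/2))
  R=cv2.Rodrigues(np.float64(k["rvec"]))[0];C=-R.T@k["tvec"]
  d=R.T@np.array([(col-k["cx"])/f,(row-k["cy"])/f,1]);return C+d*(z-C[2])/d[2]
E
python3 - <<'E'
from h import *
a=cv2.imread("pics/top.png");b=cv2.imread("pics/scene.png")
cv2.imwrite("pics/top2.png",cv2.resize(a[150:320,90:430],(800,400),interpolation=3))
cv2.imwrite("pics/scene2.png",cv2.resize(b[110:330,200:460],(709,600),interpolation=3))
for r,c in [(194,318),(263,317),(236,380),(231,306),(241,344)]: print("top",r,c,ray("top",r,c,0).round(3))
for r,c in [(163,240),(178,256),(189,287),(216,231),(203,267)]: print("sc",r,c,ray("scene",r,c,0).round(3))
print("rack",ray("top",229,226,0),ray("scene",258,310,0),"bay",ray("top",230,256,.012),ray("scene",239,295,.012),"grip",ray("top",245,212,.085),ray("scene",249,332,.085))
E
```

```text
top 194 318 [ 0.665 -0.16   0.   ]
top 263 317 [ 0.431 -0.148  0.   ]
top 236 380 [ 0.516 -0.364  0.   ]
top 231 306 [ 0.54  -0.115  0.   ]
top 241 344 [ 0.502 -0.242  0.   ]
sc 163 240 [ 0.515 -0.369  0.   ]
sc 178 256 [ 0.507 -0.264  0.   ]
sc 189 287 [ 0.442 -0.153  0.   ]
sc 216 231 [ 0.68 -0.15  0.  ]
sc 203 267 [ 0.542 -0.134  0.   ]
rack [0.55444081 0.15615706 0.        ] [0.55710883 0.14039379 0.        ] bay [0.54767031 0.05402481 0.012     ] [0.55866969 0.05920537 0.012     ] grip [0.50161998 0.1907119  0.085     ] [0.52410914 0.1944489  0.085     ]
```

View pics/top2.png

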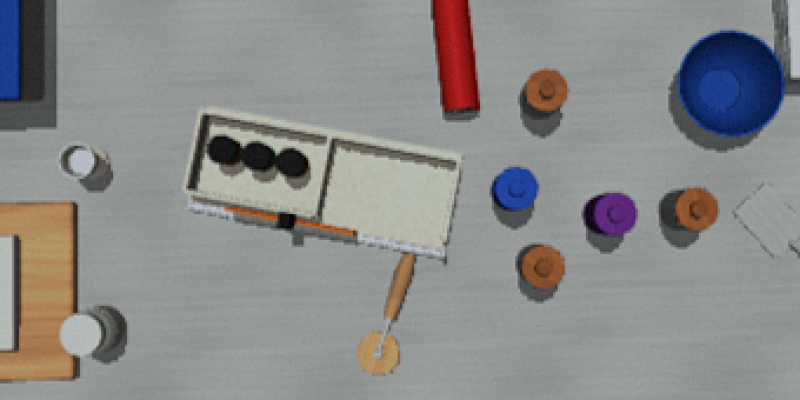

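View pics/scene2.png

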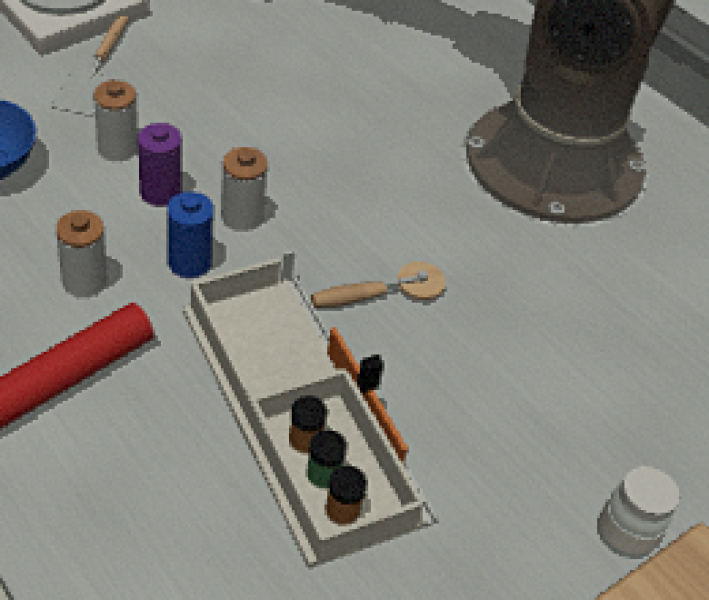

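The top crop shows three brown-lidded canisters at (546,90), (541,266) and (696,208). The blue (515,188) and purple (611,213) ones are look-alikes, so I exclude them. The scene crop agrees: brown at (81,219), (245,157) and (116,91). The rack's -y bay is empty, and the door (grip at 287,220) stands open in front of the jars.

```bash
python3 - <<'E'
from h import *
from scipy.optimize import least_squares
import plant
print([ (n,getattr(plant,n)) for n in dir(plant) if 'grasp' in n.lower()])
T=lambda x,y:(90+x/2.353-.3,150+y/2.353-.3); S=lambda x,y:(200+x/2.727-.3,110+y/2.727-.3)
def tri(t,s,z=None):
  f=lambda p:np.r_[proj("top",p)[0]-t,proj("scene",p)[0]-s]
  r=least_squares(f,[.5,0,.05]);return r.x.round(4),r.fun.round(1)
for n,t,s in [("can1 back",(547,89),(81,218)),("can2 front",(544,266),(245,156)),("can3 right",(697,208),(116,90)),("blue",(516,188),(191,204)),("purple",(615,213),(160,133)),("grip top",(287,216),(371,360)),
 ("w bk+y",(203,109),(310,541)),("w bk-y",(461,155),(193,287)),("w fr+y",(187,190),(421,508)),("rolled",(462,109),(140,320))]:
  print(n,*tri(T(*t),S(*s)))
E
```

```text
[('tcp_to_grasp', -0.0187)]
can1 back [ 0.671  -0.1613  0.1146] [ 0.1 -0.2  0.3  0. ]
can2 front [ 0.4379 -0.1494  0.11  ] [ 0.2 -0.2  0.3  0. ]
can3 right [ 0.5077 -0.3543  0.1069] [ 0.1 -0.1  0.2  0. ]
blue [ 0.5416 -0.1167  0.1065] [ 0.2 -0.3  0.4  0.1]
purple [ 0.5048 -0.2459  0.1088] [ 0.2 -0.3  0.4  0.1]
grip top [0.5111 0.1893 0.1061] [-0.4  0.5 -0.6 -0. ]
w bk+y [0.6709 0.3086 0.0458] [ 1.3 -1.5  1.7  0.1]
w bk-y [ 0.5891 -0.0447  0.0509] [-0.3  0.4 -0.6 -0.1]
w fr+y [0.5528 0.3375 0.0431] [-0.1  0.2 -0.2 -0. ]
rolled [ 0.6584 -0.0505  0.027 ] [ 0.2 -0.2  0.3  0. ]
```

Emit:
move_arm(series=[[1, -0.34, 0, 0, 0, 0, 100], [1, -0.34, 0, 0, 0, 0, 100], [1, -0.34, 0, 0, 0, 0, 100], [1, -0.34, 0, 0, 0, 0, 100], [1, -0.34, 0, 0, 0, 0, 100], [1, -0.34, 0, 0, 0, 0, 100], [1, -0.34, 0, 0, 0, 0, 100], [1, -0.34, 0, 0, 0, 0, 100], [1, -0.34, 0, 0, 0, 0, 100], [1, -0.34, 0, 0, 0, 0, 100]], force=40)

```text
time_s: 2.25
tool_pos: [0.4571, -0.3934, 0.2314]
eef_rot: [0.0, 0.986, 0.168, 0.0]
ft_force: [0.5, 0.3, -0.2]
finger_gap: 1.0
```

```bash
cat >> h.py <<'E'
from scipy.spatial.transform import Rotation as Ro
def to(x,y,z):
  "remaining shift in tool units from the measured TCP"
  s=observe();q=s["eef_rot"];R=Ro.from_quat([q[1],q[2],q[3],q[0]])
  yaw=R.as_matrix()[:2,0];print("t",s["time_s"],"tcp",np.round(s["tool_pos"],4),"yaw x",np.degrees(np.arctan2(yaw[1],yaw[0])).round(1),"tilt z",R.as_matrix()[:,2].round(3),"F",np.round(s["ft_force"],2),"gap",round(float(s["finger_gap"]),3),
   "UNITS",(R.inv().apply(np.array([x,y,z])-s["tool_pos"])/.03).round(2))
E
python3 - <<'E'
from h import *
to(.508,-.354,.056)
a=camera("wrist");k=calibration("wrist");cv2.imwrite("pics/w1.png",a)
for d in pinpoint("wrist","canister_a"): print(round(d["p"],2),d["position"],ray("wrist",*d["position"],0,k).round(3))
for d in pinpoint("wrist","bay"): print("bay",round(d["p"],2),d["position"],ray("wrist",*d["position"],.012,k).round(3))
E
```

```text
t 2.25 tcp [ 0.4571 -0.3934  0.2314] yaw x 19.3 tilt z [ 0. -0. -1.] F [ 0.49  0.25 -0.18] gap 1.0 UNITS [ 2.03 -0.68  5.85]
0.82 [0.0, 46.7] [ 0.549 -0.115  0.   ]
0.64 [88.6, 163.9] [ 0.507 -0.243  0.   ]
0.59 [115.3, 61.3] [ 0.443 -0.144  0.   ]
0.58 [119.3, 262.8] [ 0.513 -0.352  0.   ]
bay 0.54 [231.9, 382.9] [ 0.44  -0.527  0.012]
```

Emit:
move_arm(series=[[1, -0.34, 0, 0, 0, 0, 100], [1.0, -0.34, 0, 0, 0, 0, 100], [0.07, 0, 1, 0, 0, 0, 100], [0, 0, 1, 0, 0, 0, 100], [0, 0, 1, 0, 0, 0, 100], [0, 0, 1, 0, 0, 0, 100], [0, 0, 1, 0, 0, 0, 100], [0, 0, 0.8, 0, 0, 0, 100], [0, 0, 0, 0, 0, 0, 100]])

```text
time_s: 3.52
tool_pos: [0.5062, -0.3546, 0.0557]
eef_rot: [-0.001, 0.986, 0.167, -0.002]
ft_force: [0.3, -0.2, 0.9]
finger_gap: 0.997
```

```bash
python3 - <<'E'
from h import *
to(.509,-.3535,.056)
a=camera("wrist");cv2.imwrite("pics/w2.png",a)
E
```

```text
t 3.525 tcp [ 0.5062 -0.3546  0.0557] yaw x 19.3 tilt z [-0.004  0.001 -1.   ] F [ 0.31 -0.17  0.86] gap 0.997 UNITS [ 0.1  -0.   -0.01]
```

View pics/w2.png

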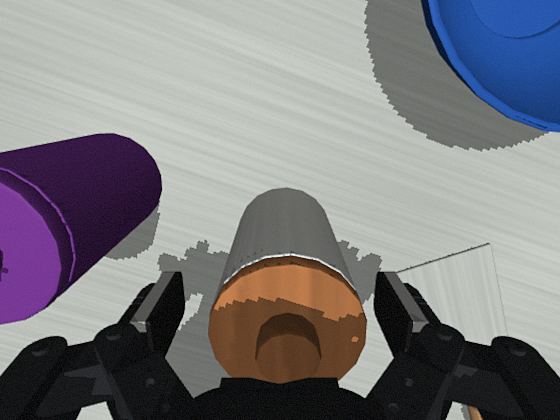

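The wrist view shows a brown-lidded grey canister at (288,310), centred between the fingers. It isn't one of the coloured look-alikes.

Emit:
move_arm(series=[[0, 0, 0, 0, 0, 0, 50], [0, 0, 0, 0, 0, 0, 50], [0, 0, 0, 0, 0, 0, 50], [0, 0, 0, 0, 0, 0, 50], [0, 0, -0.3, 0, 0, 0, 50], [0, 0, -0.4, 0, 0, 0, 50], [0, 0, 0, 0, 0, 0, 50], [0, 0, 0, 0, 0, 0, 50]], force=45)

```text
time_s: 4.58
tool_pos: [0.5081, -0.3541, 0.0783]
eef_rot: [-0.0, 0.986, 0.168, -0.0]
ft_force: [-0.7, -0.1, -2.0]
finger_gap: 0.664
```

```bash
python3 - <<'E'
from h import *
to(.4385,-.149,.056)
E
```

```text
t 4.575 tcp [ 0.5081 -0.3541  0.0783] yaw x 19.4 tilt z [-0.  0. -1.] F [-0.71 -0.06 -1.97] gap 0.664 UNITS [ 0.08 -7.22  0.74]
```

About 2 N, so this one is light. I'm setting it down and going to the front one.

Emit:
move_arm(series=[[0, 0, 0.3, 0, 0, 0, 50], [0, 0, 0.25, 0, 0, 0, 50], [0, 0, 0.12, 0, 0, 0, 50], [0, 0, 0.05, 0, 0, 0, 50], [0, 0, 0, 0, 0, 0, 100], [0, 0, 0, 0, 0, 0, 100], [0, 0, 0, 0, 0, 0, 100], [0, 0, 0, 0, 0, 0, 100], [0, 0, -0.5, 0, 0, 0, 100], [0, 0, -1, 0, 0, 0, 100]])

```text
time_s: 5.82
tool_pos: [0.5076, -0.3538, 0.102]
eef_rot: [-0.001, 0.986, 0.168, -0.001]
ft_force: [-0.3, -0.8, 0.8]
finger_gap: 0.998
```

Emit:
move_arm(series=[[0, 0, -1, 0, 0, 0, 100], [0, 0, -1, 0, 0, 0, 100], [0, -0.5, -0.5, 0, 0, 0, 100], [0, -1, 0, 0, 0, 0, 100], [0, -1, 0, 0, 0, 0, 100], [0, -1, 0, 0, 0, 0, 100], [0, -1, 0, 0, 0, 0, 100], [0, -1, 0, 0, 0, 0, 100], [0, -1, 0, 0, 0, 0, 100], [0.08, -0.7, 0, 0, 0, 0, 100]])

```text
time_s: 7.08
tool_pos: [0.4374, -0.1475, 0.1767]
eef_rot: [-0.0, 0.986, 0.169, -0.0]
ft_force: [0.3, -0.4, 0.4]
finger_gap: 1.0
```

```bash
python3 - <<'E'
from h import *
to(.4385,-.149,.056)
a=camera("wrist");k=calibration("wrist");cv2.imwrite("pics/w3.png",a)
for d in pinpoint("wrist","canister_a"): print(round(d["p"],2),d["position"],ray("wrist",*d["position"],0,k).round(3))
E
```

```text
t 7.075 tcp [ 0.4374 -0.1475  0.1767] yaw x 19.4 tilt z [-0.001  0.    -1.   ] F [ 0.28 -0.42  0.35] gap 1.0 UNITS [0.02 0.06 4.02]
0.96 [188.8, 499.2] [ 0.507 -0.353  0.   ]
0.87 [63.3, 290.4] [ 0.545 -0.117  0.   ]
0.57 [186.6, 281.3] [ 0.436 -0.148  0.   ]
```

Emit:
move_arm(series=[[0, 0.03, 1, 0, 0, 0, 100], [0, 0, 1, 0, 0, 0, 100], [0, 0, 1, 0, 0, 0, 100], [0, 0, 1, 0, 0, 0, 100], [0, 0, 0, 0, 0, 0, 50], [0, 0, 0, 0, 0, 0, 50], [0, 0, 0, 0, 0, 0, 50], [0, 0, 0, 0, 0, 0, 50], [0, 0, -0.3, 0, 0, 0, 50], [0, 0, -0.4, 0, 0, 0, 50]], force=45)

```text
time_s: 8.43
tool_pos: [0.439, -0.1505, 0.0784]
eef_rot: [-0.0, 0.986, 0.168, -0.0]
ft_force: [-0.1, -0.4, -7.4]
finger_gap: 0.667
```

Emit:
move_arm(series=[[0, 0, 0, 0, 0, 0, 50], [0, 0, 0, 0, 0, 0, 50]])

```text
time_s: 8.68
tool_pos: [0.4392, -0.1505, 0.0779]
eef_rot: [0.0, 0.986, 0.168, 0.0]
ft_force: [-0.0, 0.2, -7.8]
finger_gap: 0.663
```

```bash
python3 - <<'E'
from h import *
to(.671,-.161,.056)
E
```

```text
t 8.675 tcp [ 0.4392 -0.1505  0.0779] yaw x 19.3 tilt z [ 0. -0. -1.] F [-0.03  0.21 -7.79] gap 0.663 UNITS [7.17 2.89 0.73]
```

7.8 N, so this is the heavy one. I'm lifting it clear and turning it to line up with the rack.

Emit:
move_arm(series=[[0, 0, -1, 0, 0, 0.9, 50], [0, 0, -1, 0, 0, 0.9, 50], [0, 0, -1, 0, 0, 0.9, 50], [0, 0, -1, 0, 0, 0.9, 50], [0, 0, -0.6, 0, 0, 0.9, 50], [0, 0, 0, 0, 0, 0.7, 50], [0, 0, 0, 0, 0, 0, 50]])

```text
time_s: 9.55
tool_pos: [0.4387, -0.1503, 0.2153]
eef_rot: [0.0, 0.995, -0.103, -0.0]
ft_force: [-1.3, 1.3, -7.9]
finger_gap: 0.667
```

```bash
python3 - <<'E'
from h import *
to(.552,.06,.2);print(np.round(observe()["qpos"],2))
a=camera("wrist");k=calibration("wrist");cv2.imwrite("pics/w4.png",a);b=camera("top");cv2.imwrite("pics/top4.png",b)
for q,z in(("bay",.012),("door_grip",.085),("rack",0)):
 for c in("wrist","top"):
  for d in pinpoint(c,q): print(c,q,round(d["p"],2),d["position"],ray(c,*d["position"],z,k if c=="wrist" else None).round(3))
E
```

```text
t 9.55 tcp [ 0.4387 -0.1503  0.2153] yaw x -11.8 tilt z [-0.001  0.    -1.   ] F [-1.31  1.27 -7.94] gap 0.667 UNITS [ 2.26 -7.64  0.51]
[ 0.26  0.19 -0.05  1.97  0.01  0.98 -1.57]
wrist bay 0.59 [113.7, 55.2] [0.55  0.056 0.012]
top bay 0.73 [231.2, 255.0] [0.544 0.057 0.012]
top door_grip 0.52 [242.0, 213.3] [0.511 0.186 0.085]
top rack 0.58 [226.6, 226.3] [0.563 0.155 0.   ]
top rack 0.45 [236.5, 379.7] [ 0.514 -0.363  0.   ]
```

View pics/w4.png

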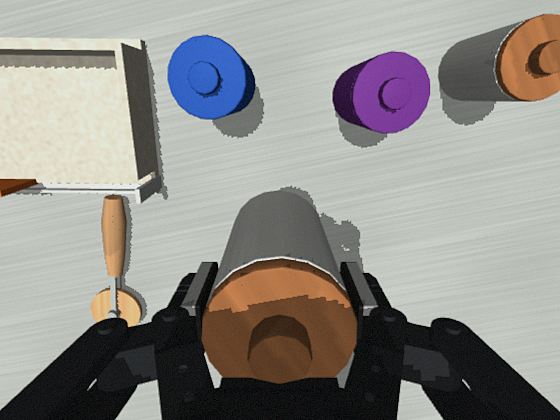

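The wrist view shows the heavy canister held, the empty bay upper left with its floor corner near (115,68) and its front rail at row 185, and the rack almost aligned with the tool.

```bash
python3 - <<'E'
from h import *
k=calibration("wrist")
P={n:ray("wrist",r,c,z,k)[:2] for n,r,c,z in [("fl back right",69,116,.012),("fl back left",67,2,.012),("fl right front",181,136,.012),("wall bk right out",40,144,.055),("wall bk left out",38,2,.055)]}
for n in P:print(n,P[n].round(4))
d=P["wall bk left out"]-P["wall bk right out"];print("rack y dir yaw",np.degrees(np.arctan2(d[1],d[0]))-90)
d=P["fl right front"]-P["fl back right"];print("right wall",np.degrees(np.arctan2(-d[1],-d[0])),np.linalg.norm(d))
a=np.radians(-12.2);ux=np.array([np.cos(a),np.sin(a)]);uy=np.array([-ux[1],ux[0]])
print("bay from corner",P["fl back right"]-.055*ux+.0885*uy)
E
```

```text
fl back right [ 0.5776 -0.0186]
fl back left [0.6019 0.0885]
fl right front [0.468 0.   ]
wall bk right out [ 0.5866 -0.0676]
wall bk left out [0.612  0.0465]
rack y dir yaw -12.569478966242144
right wall -9.648213572481682 0.1111450246638845
bay from corner [0.54255892 0.07952663]
```

```bash
python3 - <<'E'
import cv2
a=cv2.imread("pics/w4.png")[25:215,0:180];cv2.imwrite("pics/w4c.png",cv2.resize(a,None,fx=3,fy=3,interpolation=2))
b=cv2.imread("pics/top4.png")[185:270,155:295];cv2.imwrite("pics/top4c.png",cv2.resize(b,None,fx=5,fy=5,interpolation=2))
E
```

```text
(no output)
```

View pics/w4c.png

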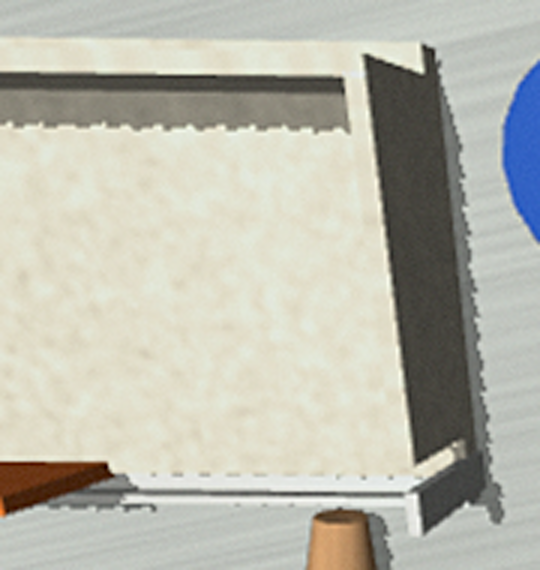

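View pics/top4c.png

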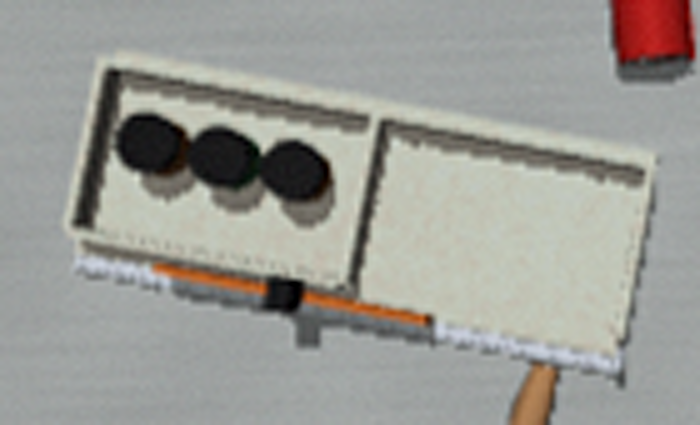

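```bash
python3 - <<'E'
from h import *
k=calibration("wrist")
f=lambda x,y,z:ray("wrist",25+y/3-.3,x/3-.3,z,k)[:2]
A=f(345,78,.055);B=f(0,73,.055);C=f(367,55,.055);D=f(413,465,.055);E_=f(0,126,.012);F=f(250,474,.012);G=f(347,130,.012)
for n,p in zip("inner_bk_top innerbkleft sideouter_bk sideouter_fr floorbk floorfr".split(),(A,B,C,D,E_,F)):print(n,p.round(4))
d=B-A;print(np.degrees(np.arctan2(d[1],d[0]))-90); d=C-D;print(np.degrees(np.arctan2(d[1],d[0])))
a=np.radians(-12.3);ux=np.array([np.cos(a),np.sin(a)]);uy=np.array([-ux[1],ux[0]])
print("along ux: innerbk",A@ux,"floor bk",E_@ux,"floor fr",F@ux,"bay pin",np.array([.551,.058])@ux)
print("along uy: inner side",A@uy,"outer",C@uy,D@uy,"bay pin",np.array([.551,.058])@uy)
T=lambda x,y,z:ray("top",185+y/5-.4,155+x/5-.4,z)[:2]
H=T(645,170,.055);I=T(388,122,.055);J=T(282,285,.105);print("top: inner bk corner",H@ux,H@uy,"divider",I@ux,I@uy,"grip",J,J@ux,J@uy)
E
```

```text
inner_bk_top [ 0.5839 -0.041 ]
innerbkleft [0.6048 0.0522]
sideouter_bk [ 0.5882 -0.0491]
sideouter_fr [ 0.4753 -0.0224]
floorbk [0.6026 0.0905]
floorfr [0.4779 0.0564]
-12.59698224569918
-13.272741785736896
along ux: innerbk 0.5792705874856303 floor bk 0.5694681516340617 floor fr 0.4549475184585017 bay pin 0.5259963491098817
along uy: inner side 0.08429542320082366 outer 0.077368657680556 0.07933683571021133 bay pin 0.1740483861547574
top: inner bk corner 0.5755459851573844 0.08570147863069305 divider 0.5754489794609938 0.2561458297929833 grip [0.51224196 0.19038655] 0.45992561638013707 0.29513944271578313
```

Emit:
move_arm(series=[[0.28, -0.6, 0, 0, 0, 0, 50], [0.28, -0.99, 0, 0, 0, 0, 50], [0.28, -0.99, 0, 0, 0, 0, 50], [0.28, -0.99, 0, 0, 0, 0, 50], [0.28, -0.99, 0, 0, 0, 0, 50], [0.28, -0.99, 0, 0, 0, 0, 50], [0.28, -0.99, 0, 0, 0, 0, 50], [0.26, -0.7, 0, 0, 0, -0.05, 50], [0, -0.28, 0, 0, 0, 0.15, 50], [0, 0, 0, 0, 0, 0, 50]])

```text
time_s: 11.2
tool_pos: [0.5503, 0.0565, 0.2154]
eef_rot: [0.0, 0.994, -0.108, -0.0]
ft_force: [0.1, -0.3, -6.4]
finger_gap: 0.665
```

```bash
python3 - <<'E'
from h import *
to(.550,.057,.0685)
a=camera("wrist");cv2.imwrite("pics/w5.png",a)
E
```

```text
t 11.2 tcp [0.5503 0.0565 0.2154] yaw x -12.4 tilt z [-0.001 -0.    -1.   ] F [ 0.08 -0.34 -6.43] gap 0.665 UNITS [-0.01 -0.02  4.9 ]
```

View pics/w5.png

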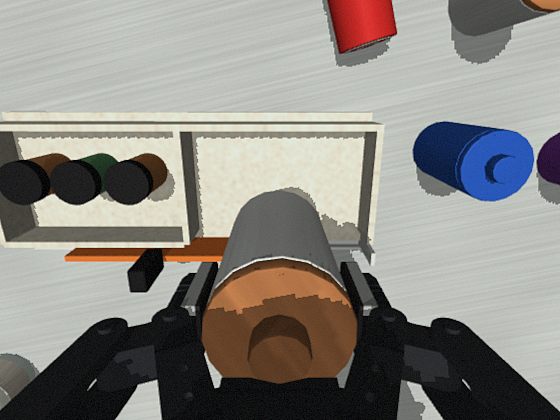

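The wrist view shows the held canister over the -y bay, aligned with the rack. The jars are at (25–140,180) and the door grip is at (145,270), well clear. I'm lowering.

Emit:
move_arm(series=[[0, 0, 0.8, 0, 0, 0, 50], [0, 0, 1, 0, 0, 0, 50], [0, 0, 1, 0, 0, 0, 50], [0, 0, 0.9, 0, 0, 0, 50], [0, 0, 0.5, 0, 0, 0, 50], [0, 0, 0.25, 0, 0, 0, 50], [0, 0, 0.15, 0, 0, 0, 50], [0, 0, 0.1, 0, 0, 0, 50], [0, 0, 0.05, 0, 0, 0, 50]])

```text
time_s: 12.38
tool_pos: [0.551, 0.0567, 0.0736]
eef_rot: [-0.0, 0.994, -0.108, 0.0]
ft_force: [-0.4, -0.1, -5.9]
finger_gap: 0.664
```

```bash
python3 - <<'E'
from h import *
to(.550,.057,.0685)
E
```

```text
t 12.375 tcp [0.551  0.0567 0.0736] yaw x -12.4 tilt z [ 0.001  0.    -1.   ] F [-0.35 -0.07 -5.92] gap 0.664 UNITS [-0.03 -0.    0.17]
```

Emit:
move_arm(series=[[0, 0, 0.06, 0, 0, 0, 50], [0, 0, 0.05, 0, 0, 0, 50], [0, 0, 0.04, 0, 0, 0, 50], [0, 0, 0, 0, 0, 0, 50]])

```text
time_s: 12.88
tool_pos: [0.5509, 0.0567, 0.0693]
eef_rot: [-0.0, 0.994, -0.108, 0.0]
ft_force: [-2.2, 0.2, 2.3]
finger_gap: 0.669
```

The weight now rests on the floor (Fz went from -7 to +2). I'm releasing and rising.

Emit:
move_arm(series=[[0, 0, 0, 0, 0, 0, 80], [0, 0, 0, 0, 0, 0, 100], [0, 0, 0, 0, 0, 0, 100], [0, 0, -0.3, 0, 0, 0, 100], [0, 0, -1, 0, 0, 0, 100], [0, 0, -1, 0, 0, 0, 100], [0, 0, -1, 0, 0, 0, 100], [0, 0, -0.7, 0, 0, 0, 100], [0, 0, 0, 0, 0, 0, 100]])

```text
time_s: 14.0
tool_pos: [0.5518, 0.0569, 0.1908]
eef_rot: [-0.001, 0.994, -0.108, 0.002]
ft_force: [-0.1, 0.6, -0.0]
finger_gap: 0.998
```

```bash
python3 - <<'E'
from h import *
to(.5115,.1895,.071)
b=camera("top");cv2.imwrite("pics/top6.png",b);a=camera("wrist");k=calibration("wrist");cv2.imwrite("pics/w6.png",a)
for d in pinpoint("wrist","canister_a"): print(round(d["p"],2),d["position"],ray("wrist",*d["position"],.012,k).round(3))
for c in("wrist","top"):
 for d in pinpoint(c,"door_grip"): print(c,round(d["p"],2),d["position"],ray(c,*d["position"],.085,k if c=="wrist" else None).round(3))
E
```

```text
t 14.0 tcp [0.5518 0.0569 0.1908] yaw x -12.5 tilt z [ 0.004  0.001 -1.   ] F [-0.11  0.59 -0.03] gap 0.998 UNITS [-2.28 -4.02  3.99]
0.57 [187.5, 277.7] [0.548 0.058 0.012]
0.56 [148.7, 453.1] [ 0.55  -0.114  0.012]
wrist 0.68 [286.1, 134.0] [0.509 0.192 0.085]
top 0.71 [260.1, 432.5] [ 0.434 -0.504  0.085]
top 0.43 [244.4, 212.9] [0.503 0.188 0.085]
```

View pics/w6.png

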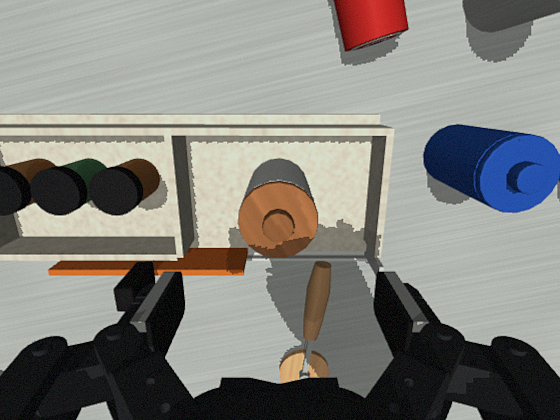

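The canister stands upright in the bay, its lid at (278,215). The door grip is at (135,290).

Emit:
move_arm(series=[[-0.46, -0.8, 0, 0, 0, 0, 60], [-0.46, -0.8, 0, 0, 0, 0, 60], [-0.46, -0.8, 0, 0, 0, 0, 60], [-0.46, -0.8, 0, 0, 0, 0, 60], [-0.46, -0.8, 0, 0, 0, 0, 60], [0, 0, 0, 0, 0, 0, 60]])

```text
time_s: 15.0
tool_pos: [0.5079, 0.1912, 0.188]
eef_rot: [-0.0, 0.994, -0.106, -0.001]
ft_force: [0.7, -0.4, 0.8]
finger_gap: 0.598
```

```bash
python3 - <<'E'
from h import *
to(.5105,.190,.073)
a=camera("wrist");k=calibration("wrist");cv2.imwrite("pics/w7.png",a)
for d in pinpoint("wrist","door_grip"): print(round(d["p"],2),d["position"],ray("wrist",*d["position"],.085,k).round(3))
for d in silhouettes("wrist","door_grip")[:2]: print(d["box"],d["p"])
E
```

```text
t 15.0 tcp [0.5079 0.1912 0.188 ] yaw x -12.2 tilt z [-0.001  0.001 -1.   ] F [ 0.72 -0.37  0.83] gap 0.598 UNITS [0.1  0.02 3.83]
0.58 [207.5, 277.0] [0.509 0.191 0.085]
[167.9, 183.1, 383.9, 228.8] 0.6
```

View pics/w7.png

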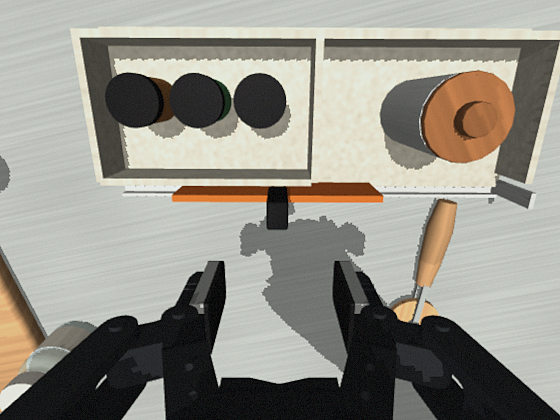

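The grip, at (277,214), is centred between the fingers. I'm descending and closing on it.

Emit:
move_arm(series=[[0.05, 0, 0.8, 0, 0, 0, 60], [0, 0, 1, 0, 0, 0, 60], [0, 0, 1, 0, 0, 0, 60], [0, 0, 0.8, 0, 0, 0, 60], [0, 0, 0.2, 0, 0, 0, 60], [0, 0, 0, 0, 0, 0, 10], [0, 0, 0, 0, 0, 0, 10], [0, 0, 0, 0, 0, 0, 10], [0, 0, 0, 0, 0, 0, 10]], force=20)

```text
time_s: 16.27
tool_pos: [0.5115, 0.1887, 0.0758]
eef_rot: [-0.001, 0.994, -0.108, 0.001]
ft_force: [-0.5, 0.3, 6.3]
finger_gap: 0.179
```

```bash
python3 - <<'E'
from h import *
to(.510,.190,.073)
E
```

```text
t 16.275 tcp [0.5115 0.1887 0.0758] yaw x -12.5 tilt z [ 0.002  0.001 -1.   ] F [-0.47  0.25  6.31] gap 0.179 UNITS [-0.06 -0.03  0.09]
```

Emit:
move_arm(series=[[0, 0.3, -0.08, 0, 0, 0, 10], [0, 0.6, 0, 0, 0, 0, 10], [0, 0.6, 0, 0, 0, 0, 10], [0, 0.6, 0, 0, 0, 0, 10], [0, 0.6, 0, 0, 0, 0, 10], [0, 0.5, 0, 0, 0, 0, 10], [0, 0.3, 0, 0, 0, 0, 10], [0, 0, 0, 0, 0, 0, 10]])

```text
time_s: 17.27
tool_pos: [0.488, 0.0837, 0.0761]
eef_rot: [0.001, 0.994, -0.109, -0.0]
ft_force: [8.7, -3.2, -20.1]
finger_gap: 0.183
```

```bash
python3 - <<'E'
from h import *
to(.4846,.0715,.075)
a=camera("top");cv2.imwrite("pics/top8.png",a)
E
```

```text
t 17.275 tcp [0.488  0.0837 0.0761] yaw x -12.6 tilt z [-0.    -0.001 -1.   ] F [  8.65  -3.19 -20.12] gap 0.183 UNITS [-0.02  0.42  0.04]
```

Emit:
move_arm(series=[[0.05, 0.1, 0.06, 0, 0, 0, 10], [0, 0.1, 0, 0, 0, 0, 10], [0, 0.1, 0, 0, 0, 0, 10], [0, 0, 0, 0, 0, 0, 10]])

```text
time_s: 17.82
tool_pos: [0.4866, 0.0769, 0.0759]
eef_rot: [-0.0, 0.994, -0.108, -0.0]
ft_force: [-4.2, 1.3, 7.9]
finger_gap: 0.182
```

Emit:
move_arm(series=[[0, 0.1, 0, 0, 0, 0, 10], [0, 0.1, 0, 0, 0, 0, 10], [0, 0, 0, 0, 0, 0, 10]])

```text
time_s: 18.2
tool_pos: [0.4854, 0.0711, 0.0759]
eef_rot: [-0.0, 0.994, -0.108, -0.0]
ft_force: [-4.9, 2.1, 8.1]
finger_gap: 0.181
```

Emit:
move_arm(series=[[0, 0.1, 0, 0, 0, 0, 10], [0, 0.1, 0, 0, 0, 0, 10], [0, 0, 0, 0, 0, 0, 10]])

```text
time_s: 18.58
tool_pos: [0.4854, 0.0709, 0.076]
eef_rot: [-0.003, 0.994, -0.106, 0.001]
ft_force: [-0.6, 20.5, -3.2]
finger_gap: 0.186
```

The door met its stop at the predicted place, with a 20 N reaction. I'm easing off, releasing and rising.

Emit:
move_arm(series=[[0, -0.12, 0, 0, 0, 0, 10], [0, 0, 0, 0, 0, 0, 50], [0, 0, 0, 0, 0, 0, 50], [0, 0, 0, 0, 0, 0, 50], [0, 0, -0.4, 0, 0, 0, 50], [0, 0, -1, 0, 0, 0, 50], [0, 0, -1, 0, 0, 0, 50], [0, 0, -1, 0, 0, 0, 50], [0, 0, -1, 0, 0, 0, 50], [-1, 0, 0, 0, 0, 0, 50]])

```text
time_s: 19.82
tool_pos: [0.4589, 0.075, 0.2103]
eef_rot: [-0.001, 0.994, -0.109, 0.003]
ft_force: [-0.7, 0.3, -0.5]
finger_gap: 0.499
```

Emit:
move_arm(series=[[-1, 0, -0.5, 0, 0, 0, 50], [-1, 0, -0.5, 0, 0, 0, 50], [0, 0, 0, 0, 0, 0, 50]])

```text
time_s: 20.2
tool_pos: [0.3968, 0.0884, 0.239]
eef_rot: [-0.0, 0.994, -0.108, 0.001]
ft_force: [0.2, -0.9, 0.9]
finger_gap: 0.501
```

```bash
python3 - <<'E'
from h import *
to(.5,0,.2)
a=camera("wrist");cv2.imwrite("pics/w9.png",a)
b=camera("scene")
for d in pinpoint("scene","canister_a"): print(round(d["p"],2),np.round(d["position"]),ray("scene",*d["position"],0).round(3))
cv2.imwrite("pics/scene9.png",cv2.resize(b[110:330,200:460],(709,600),interpolation=3))
E
```

```text
t 20.2 tcp [0.3968 0.0884 0.239 ] yaw x -12.4 tilt z [ 0.002  0.    -1.   ] F [ 0.23 -0.95  0.87] gap 0.501 UNITS [3.99 2.14 1.31]
0.87 [236. 298.] [0.536 0.048 0.   ]
0.85 [181. 258.] [ 0.508 -0.248  0.   ]
0.74 [165. 240.] [ 0.519 -0.359  0.   ]
0.62 [212. 232.] [ 0.668 -0.164  0.   ]
0.59 [202. 269.] [ 0.535 -0.133  0.   ]
```

View pics/w9.png

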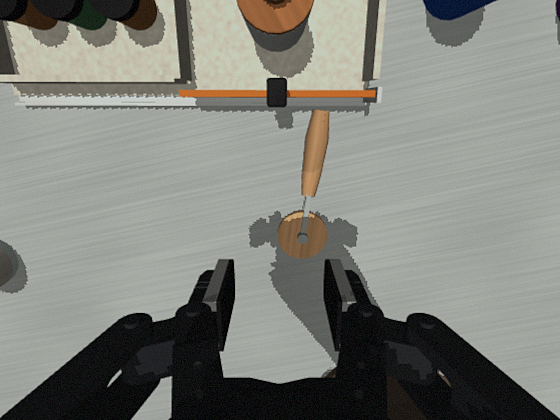

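View pics/scene9.png

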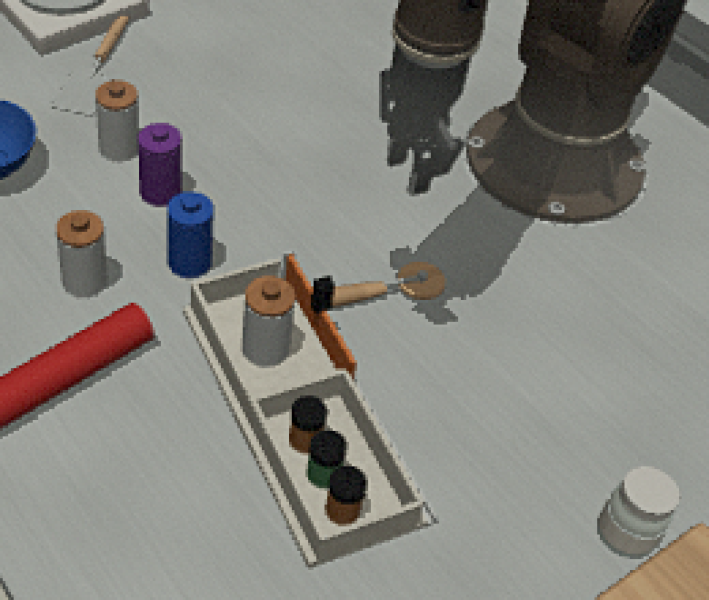

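The final views show the door flush against its end stop, with the grip at (277,92). The heavy canister is upright in the bay, both light ones are standing, and everything else is where it was.

```bash
python3 -c "
from plant import *
print(close_job())"
```

```text
the job is handed in; nothing more can be done
None
```

The heavy canister is upright on the floor of the empty bay, the orange door is shut against its stop, and the job is handed in. It took about 20 s of the 67 s allowed.

- **Finding the weight:** The right-hand canister read about 2 N when lifted, so I set it back down upright. The front one read about 7.8 N, which fits the steel weight. I did not lift the third (back) canister, because that reading already settled it.
- **Placing:** The force reading changed from about -7 N to +2 N as the canister came to rest on the bay floor. The wrist camera put it at (0.548, 0.058), about 2 mm from the bay centre I measured.
- **Door:** It stopped within 1 mm of where I expected, with a 20 N reaction. The pictures show it against the end stop.
- **Force while sliding:** For a moment the gripper pulled upward on the door grip with about 20 N. I corrected the height straight away.
- **Last checks:** The final pictures show the heavy canister and both light ones standing, with the other objects in view apparently unmoved. The egg cup and most of the bowl were outside those pictures. The detector's position for the canister in the bay was about 15 mm off in the last scene picture. That came mainly from projecting it to counter height instead of the bay floor, and the picture itself shows it inside the bay.

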